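Register the bead template on its pin board

ROBOT

A 7-joint arm with a two-finger parallel gripper is mounted at the origin on a cart in front of the work surface, level with it; the furniture and walls round the work are solid. World frame = base frame: x ahead of the robot, y to its left, z up, the work surface at z = 0. Lengths are in m, angles in rad, forces in N, time in s.
With the tool pointing down it reaches from about 0.35 to 0.9 m from the base axis. Payload 8.1 kg.
Tool frame: the origin (TCP) lies at the centre of the arm's flange, where the gripper is bolted on; the fingertips stand 178 mm ahead of it and the grasp point (between the pads) lies 159 mm ahead of it; z points along the fingers, y is the line along which they close (so a half turn about z gives the same grasp; the last joint's range is limited). The gripper opens to 92 mm and grips with 3 to 60 N. Pads are 19 mm wide; open, the fingers measure 130 mm over their backs; the gripper's body (75 mm by 190 mm) begins 47 mm behind the grasp point.
Start: joints at [-0.103, 0.434, 0.025, 1.573, -0.012, 1.134, -0.075], TCP at [0.625, -0, 0.405] pointing down, gripper open.
Joint ranges: [-2.62, 2.62], [-0.44, 2.09], [-1.27, 1.32], [0.08, 2.57], [-1.32, 4.46], [0.12, 2], [-2.74, 2.74]. Speed limits (rad/s): [2.22, 2.22, 3.01, 3.01, 3.14, 3.14, 3.14].

INTERFACE

Orientations are given as a unit quaternion [x, y, z, w].
In Python, from plant import state, camera, calibration, finish_job, boxes_of, trace gives the robot as it stands.
- The arm moves only by the tool play_rows, never from a script. Its arguments are lists of equal length, an entry for each row: "dp": the shift along the world's x, y, z as a fraction of full scale, a list of three; "twist": the turn, a rotation vector about the world's x, y, z as a fraction of full scale, a list of three. In form: {"dp": [[x, y, z], ...], "twist": [[wx, wy, wz], ...]}. A call has exactly 5 rows; each row is the pose to reach, as a shift and turn from the pose commanded when the call began, turning the shorter way round; what a row does not reach only later rows make up. Full scale, the value 1, is 0.4 m for a shift and pi rad for a turn. A row lasts 1/10 s, in which the tool goes at most 50 mm and 8.59 degrees, less where a joint would pass 70% of its speed; a pose out of reach is approached as far as the arm can. A call with a number of a shift or a turn outside -1 to 1 is refused whole. A call with a gripper value outside its range is refused whole. "hand" is the closure, from -1 (fully open) to 1 (shut), set as the call begins (left out, the last holds). The fingers move at their own pace and stop on an object; "grip_force" is the grip in N (left out, the last holds). Time passes only in rows, so rows that repeat a pose let the fingers close, or fill a call up. It gives the time, the measured TCP pose, the force, the opening and the grip force at its end, in the units of the state.
- state(): the state, without advancing time (a new reading comes with each control period).
- camera(name): name is "scene" or "side" or "wrist"; returns the picture (480x640x3 uint8, red, green, blue); there is no depth.
- calibration(name): a dict with "fx", "fy", "cx", "cy" (pixels), "position" and "orientation" of the camera in the world. Camera axes: x right, y down, z forward; pixel columns grow to the right and rows downward; lengths in m; the calibration is good to about 2 mm. A picture is of the moment at which its call begins: read the wrist's pose just before it. calibration takes no time and is no camera call; for the wrist camera it gives the pose at the moment of the call.
- finish_job(): hands the job in; it is judged then, once.
Trained networks look in the newest picture that a camera, given by its name, has taken for a name from the list of things; names that differ only in an ending like _2 or _b are one class to them, and where a whole thing is asked for, a point or a joint stands for the part that bears it (a point fixed in the world has none). Each returns a list of dicts, best first, with "score" (0 to 1); they miss things now and then, are a little off and sometimes report something else, mostly with a low value. They report only what shows in the picture. A call takes as long as a camera call.
- boxes_of(query, camera): "position" ([row, column] in pixels, amid what is visible of it).
- trace(query, camera): "pixels" (480x640 bool, what is visible of it) and "position" ([row, column] in pixels, amid what is visible of it).
The state is a dict: "time": time; "joint_positions": joint angles; "joint_velocities": joint speeds; "effort": joint torques, N m; "eef_pos": TCP position; "tcp_rot": TCP orientation; "wrist_force": force on the tool from outside, world axes, zero at the start; "moment": the same for the moment, N m; "grip_width": opening from 0.0 (shut) to 1.0 (fully open); "gripper_force": force on a finger pad.
Only numpy, scipy, OpenCV 4.12 (cv2) and the standard library are available. Lean on these libraries where they do the work, as an engineer would, in place of code of your own. Each camera call takes 0.05 s, during which the arm holds its last target. There are 200 camera calls.

TASK

Pull the metal bead template out of its storage sleeve, where two spring catches hold it, and fit it on the wooden pin board: its plain tail end goes under the steel keeper bar, and its hole drops over the brass locating pin so that the plate lies fully down, flat on the board. The pin is clamped somewhere along its slot, so feel for it by nudging the plate until the hole drops over it. Let go of it there, and do not disturb the bead jar, the navy spool or the wax pot.

Things in the scene. Friction and masses are not known exactly. Their poses are not given: they have to be found in the camera images.
- template: Loose aluminium plate 190 (x) x 56 (y) x 8 (z) mm, about 0.2 to 0.33 kg, coloured pits on its tail half. Origin: middle of the underside; +x to the head, -x to the plain tail. Edge notches at x = -5. At the start it lies in the sleeve, its +x along the sleeve's +x, underside 6 mm above the table, only its last 50 mm (x = -95 to -45) sticking out; grip that across the 56 mm width.
- template_hole (a point): Centre of the template's oblong through hole, 15 mm along x by 21 mm along y, slightly chamfered, at the level of the underside: template x = +58, y = 0, z = 0. The plate reaches 37 mm beyond it.
- template_tail (a point): Middle of the tail end's lower edge (template x = -95, y = 0, z = 0).
- template_grip (a point): Centre of the top of the black grip block on the template's upper side (template x = +22, y = 0, z = 36). The block is 14 (x) x 44 (y) mm and stands 28 mm above the plate (z = 8 to 36). It is inside the sleeve at the start, out of reach.
- sleeve: Fixed grey box with blue roof, 150 (x) x 84 (y) x 55 (z) mm, closed but for the mouth on its -x face; inside 60 wide, from z = 6 to 50. Origin: centre of the underside. Draw the template out along its -x. Two sprung balls in its side walls sit in the template's notches: roughly 5 to 20 N frees it; then they only rub along its edges.
- sleeve_mouth (a point): Middle of the mouth's lower edge, on the sleeve's floor (sleeve x = -75, z = 6); x points into the sleeve. The head is out after a pull of 140 mm; the plate then sinks 6 mm to the table when let go.
- board: Fixed plywood pin board 250 (x) x 110 (y) x 24 (z) mm; origin: centre of the underside. Keeper bar near its -x end, pin near +x. Aluminium side rails, 12 high above the board, x = -90 to -20, 72 mm apart inside: the tail goes between them. Seated, the template's +x is along the board's +x, its origin at board x = the pin's offset (-14 to 14), y = 0, z = 24.
- board_slot (a point): Middle of the pin's dark slot, on the board's top (board x = 58, y = 0, z = 24). The brass pin, 12 mm thick, flat-topped, 12 mm tall above the board, stands fixed in the slot up to 14 mm either way from here along x (y = 0); where is not reported. A plate resting on its top with the tail on the board tilts 4 to 6 degrees, head up; it drops when the hole meets the pin.
- board_bar (a point): Middle of the underside of the round steel keeper bar, 10 mm thick, along y (board x = -65, y = 0, z = 38: 14 mm above the board's top). Its end posts reach z = 53. The tail goes in under it from the +x side and, seated, ends 16 to 44 mm past it.
- bead_jar: Bystander, loose: glass jar of pale beads with a grey lid, 68 across x 90 tall; origin at the centre of its underside.
- navy_spool: Bystander, loose: navy thread spool, 29 across x 52 tall, standing; origin at the centre of its underside.
- wax: Bystander, loose: small red and white wax pot, 58 across x 50 tall; origin at the centre of its underside.

How it is judged:
By the outcome, as a careful person would: the job done as asked, in the order asked, and still so for the second after the job is handed in, with the robot touching nothing.
It also fails if it takes over 58 s, if anything falls off the work surface, if the arm or the gripper's body presses on something with over 40 N, if the wrist force passes 120 N, or if a joint passes its speed limit or range.

## Working session

There is one attempt and no reset: what is moved stays moved. The work goes in short steps, Python scripts to look and compute and a tool call to move; the robot and the scene stay as the last step left them, time stands still between calls to the robot, and variables do not carry over. Pictures are saved under pics/ and viewed, at most 10 in all, crops included, and the job is handed in when it is done.

Besides the shell and the picture viewer there is one more tool, called after ">>>" by a JSON object that holds its "api" and its "payload", one argument or row to a line. play_rows: Moves the arm, as the interface text tells. Its arguments: {"type":"object","properties":{"dp":{"type":"array","items":{"type":"array","items":{"type":"number","minimum":-1,"maximum":1}}},"twist":{"type":"array","items":{"type":"array","items":{"type":"number","minimum":-1,"maximum":1}}},"hand":{"type":"number"},"grip_force":{"type":"number"}},"required":["dp","twist"]}

```bash
mkdir -p pics; ls
python3 - <<'E'
from plant import *
import cv2,numpy as np
s=state();print(s)
for n in["scene","side"]:
    im=camera(n);cv2.imwrite(f"pics/{n}0.png",im[:,:,::-1]);c=calibration(n);print(n,c)
    for q in["template","sleeve","sleeve_mouth","template_tail","board","board_slot","board_bar","bead_jar","navy_spool","wax"]:
        print(q,[(np.round(b["position"]),round(b["score"],2)) for b in boxes_of(q,n)[:2]])
E
```

```text
pics
{'time': 0.0, 'joint_positions': array([-0.10261657,  0.43522621,  0.02494035,  1.57410215, -0.01159907,
        1.13398537, -0.07511611]), 'joint_velocities': array([ 0.00240439, -0.00024313, -0.00091857,  0.00013302, -0.00106496,
       -0.00040324,  0.00077532]), 'effort': array([ 3.89017032e-04, -6.67853522e+01,  9.84863900e-01, -3.14464223e+01,
       -6.05165795e-02,  4.27553023e-02,  1.12382318e-04]), 'eef_pos': array([ 6.24767400e-01, -5.18856946e-06,  4.03940412e-01]), 'tcp_rot': array([ 7.07120497e-01,  7.07092626e-01, -6.01490348e-04, -5.09298504e-04]), 'wrist_force': array([ 0.46328894, -0.16558888, -0.71442725]), 'moment': array([-0.04088046,  0.01637826, -0.01458929]), 'gripper_force': 0.0, 'grip_width': 0.9975261489016777}
scene {'fx': 519.2022450949511, 'fy': 519.2022450949511, 'cx': 326.71299240212596, 'cy': 241.02603758859547, 'position': array([-0.01490951,  0.91497261,  0.77489632]), 'orientation': array([-0.33796793,  0.83978507, -0.39111527,  0.16603479])}
template [(array([275., 310.]), 0.91)]
sleeve [(array([247., 281.]), 0.78)]
sleeve_mouth [(array([220.
[... 369 characters left out ...]
67315645, 'fy': 513.9546967315645, 'cx': 324.07592760904845, 'cy': 239.05012095616942, 'position': array([0.0238374 , 1.06153596, 0.55870135]), 'orientation': array([-0.27602902,  0.81182529, -0.4879801 ,  0.16316589])}
template [(array([266., 312.]), 0.71), (array([225., 396.]), 0.56)]
sleeve [(array([249., 278.]), 0.59), (array([223., 397.]), 0.18)]
sleeve_mouth [(array([248., 279.]), 0.79)]
template_tail [(array([269., 313.]), 0.97)]
board [(array([227., 397.]), 0.95)]
board_slot [(array([226., 397.]), 0.63), (array([308., 302.]), 0.45)]
board_bar [(array([222., 396.]), 0.92)]
bead_jar [(array([310., 302.]), 0.81)]
navy_spool [(array([312., 262.]), 0.55)]
wax [(array([289., 258.]), 0.87)]
```

Run:
```python
import cv2
im=cv2.imread("pics/scene0.png")
cv2.imwrite("pics/scene0c.png",cv2.resize(im[150:370,210:480],None,fx=2.7,fy=2.7,interpolation=cv2.INTER_CUBIC))
from plant import *
w=camera("wrist");cv2.imwrite("pics/wrist0.png",w[:,:,::-1]);print(calibration("wrist"))
```

```text
{'fx': 411.30717986128326, 'fy': 411.30717986128326, 'cx': 317.1872403746349, 'cy': 239.34100287492888, 'position': array([0.62481322, 0.0661389 , 0.38483248]), 'orientation': array([ 9.92452278e-01,  5.94842037e-04, -1.48996680e-04,  1.22629931e-01])}
```

View pics/scene0c.png

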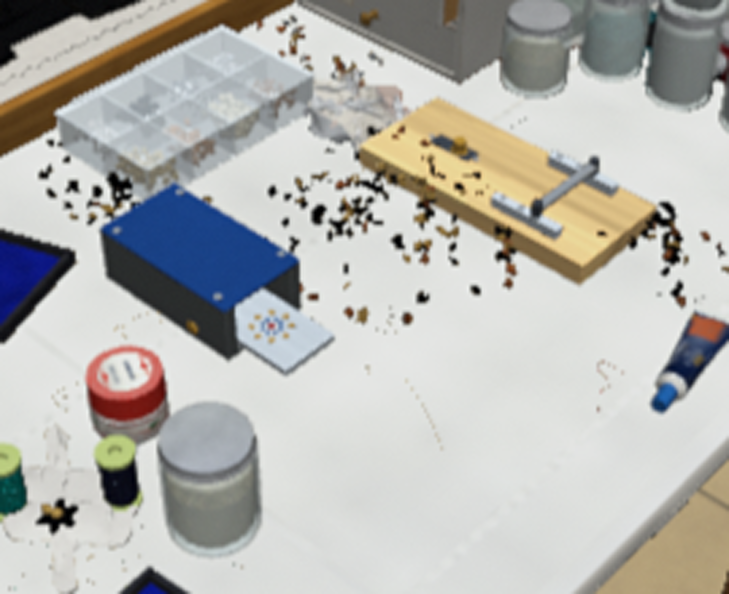

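View pics/wrist0.png

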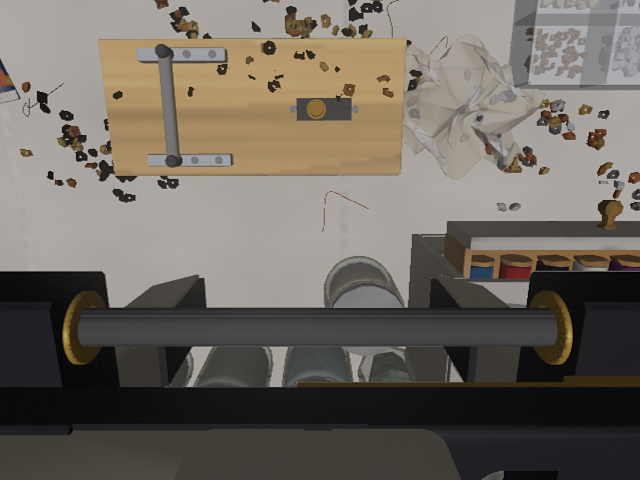

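The scene crop shows the sleeve with its tail out toward -x, and the board beyond it with the bar to the -x side. The wrist view shows the board upright, with the slot at about x 297–351, y 109, and the pin at about (316,109), left of the slot's middle.

```bash
cat > h.py <<'E'
import numpy as np
from scipy.spatial.transform import Rotation as R
from plant import *
def plane(c,u,v,z):
    d=R.from_quat(c["orientation"]).apply([(u-c["cx"])/c["fx"],(v-c["cy"])/c["fy"],1])
    p=np.array(c["position"]);return p+d*(z-p[2])/d[2]
def proj(c,P):
    q=R.from_quat(c["orientation"]).inv().apply(np.atleast_2d(P)-c["position"])
    return np.c_[q[:,0]/q[:,2]*c["fx"]+c["cx"],q[:,1]/q[:,2]*c["fy"]+c["cy"]]
E
python3 - <<'E'
from h import *
np.set_printoptions(precision=4,suppress=True)
c=calibration("scene");f=lambda x,y,z:plane(c,210+x/2.7,150+y/2.7,z)[:2]
for n,x,y,z in[("roof",103,230,.055),("roof",178,187,.055),("roof",299,262,.055),("roof",222,307,.055),("tail",332,340,.014),("tail",288,372,.014),("jar base",210,525,0),("jar lid",208,425,.09),("spool",115,448,.052),("wax",126,372,.05),("bd",437,98,.024),("bd",360,150,.024),("bd",583,265,.024),("bd",657,208,.024),("organizer",155,188,0),("org",313,110,.03),("tube",690,350,0),("frame",75,255,0),("frame2",150,575,0),("cab",460,78,0)]: print(n,f(x,y,z))
w=calibration("wrist");g=lambda u,v,z:plane(w,u,v,z)[:2]
for n,u,v,z in[("bd",100,40,.024),("bd",405,40,.024),("bd",401,175,.024),("bd",115,175,.024),("slotL",297,109,.024),("slotR",351,109,.024),("pin",316,108,.036),("barA",164,52,.053),("barB",173,160,.053),("railB l",149,160,.036),("railB r",231,159,.036),("railA r",226,55,.036)]: print(n,g(u,v,z))
E
```

```text
roof [0.7376 0.4056]
roof [0.7364 0.3251]
roof [0.5924 0.3245]
roof [0.598  0.4026]
tail [0.5415 0.3402]
tail [0.5415 0.3891]
jar base [0.4845 0.5235]
jar lid [0.4894 0.5132]
spool [0.548  0.5496]
wax [0.6014 0.4955]
bd [0.693  0.0361]
bd [0.6891 0.1488]
bd [0.446  0.1418]
bd [0.4444 0.0365]
organizer [0.808  0.2954]
org [0.7594 0.138 ]
tube [0.3383 0.1438]
frame [0.786  0.4051]
frame2 [0.4823 0.5804]
cab [ 0.7221 -0.0353]
bd [0.4494 0.1411]
bd [0.6954 0.1414]
bd [0.6976 0.0334]
bd [0.4487 0.0331]
slotL [0.6077 0.0882]
slotR [0.653  0.0882]
pin [0.6237 0.0882]
barA [0.5102 0.1269]
barB [0.5103 0.0476]
railB l [0.4844 0.0467]
railB r [0.5528 0.0476]
railA r [0.5529 0.1279]
```

>>> {"api": "play_rows", "payload": {
  "dp": [
    [-0.05,0.1,-0.05],
    [-0.1,0.25,-0.1],
    [-0.15,0.4,-0.15],
    [-0.2,0.55,-0.2],
    [-0.21,0.7,-0.25]
  ],
  "twist": [
    [0,0,0.047],
    [0,0,0.094],
    [0,0,0.141],
    [0,0,0.188],
    [0,0,0.235]
  ],
  "hand": -1
}}

```text
time: 1.65
eef_pos: [0.5502, 0.2239, 0.3238]
tcp_rot: [0.402, 0.916, 0.0, 0.0]
wrist_force: [1.3, 0.7, 1.5]
grip_width: 1.001
gripper_force: 0.0
```

>>> {"api": "play_rows", "payload": {
  "dp": [
    [0,0.1,0],
    [0,0.21,0],
    [0,0.21,0],
    [0,0.21,0],
    [0,0.21,0]
  ],
  "twist": [
    [0,0,0.047],
    [0,0,0.094],
    [0,0,0.141],
    [0,0,0.188],
    [0,0,0.235]
  ]
}}

```text
time: 2.15
eef_pos: [0.5513, 0.3069, 0.3238]
tcp_rot: [0.044, 0.999, -0.0, -0.0]
wrist_force: [0.4, 0.3, -0.1]
grip_width: 1.0
gripper_force: 0.0
```

>>> {"api": "play_rows", "payload": {
  "dp": [
    [0,0,0],
    [0,0,0],
    [0,0,0],
    [0,0,0],
    [0,0,0]
  ],
  "twist": [
    [0,0,0.03],
    [0,0,0.03],
    [0,0,0.03],
    [0,0,0.03],
    [0,0,0.03]
  ]
}}

```text
time: 2.65
eef_pos: [0.5513, 0.3065, 0.324]
tcp_rot: [0.001, 1.0, -0.0, 0.0]
wrist_force: [-0.3, -0.1, 0.0]
grip_width: 0.998
gripper_force: 0.0
```

Run:
```python
from h import *;import cv2
s=state();print(s["time"],s["eef_pos"],R.from_quat(s["tcp_rot"]).as_matrix().round(4).tolist(),s["joint_positions"])
c=calibration("wrist");print(c)
w=camera("wrist");cv2.imwrite("pics/wrist1.png",w[:,:,::-1]);np.save("c1.npy",c,allow_pickle=True)
```

```text
2.65 [0.5513366  0.30647447 0.32398828] [[-1.0, 0.0014, 0.0001], [0.0014, 1.0, -0.0], [-0.0001, -0.0, -1.0]] [-0.32205479  0.55321007 -0.40486479  1.62710537  0.24670686  1.01206411
  0.76498558]
{'fx': 411.30717986128326, 'fy': 411.30717986128326, 'cx': 317.1872403746349, 'cy': 239.34100287492888, 'position': array([0.48560132, 0.30719246, 0.3040665 ]), 'orientation': array([0.70185328, 0.70155987, 0.08783557, 0.08660626])}
```

View pics/wrist1.png

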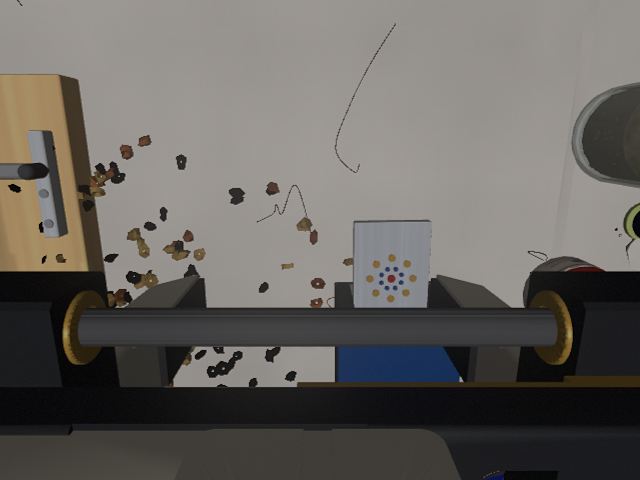

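The wrist view shows the tail's end edge from (353,221) to (431,220), its sides running down to about row 306, and the blue roof below.

Run:
```python
from h import *;import cv2
c=np.load("c1.npy",allow_pickle=True).item()
for u,v,z in[(353.5,221,.014),(430.5,220,.014),(354.5,300,.014),(428.5,300,.014),(336,346,.055),(436,346,.055),(353.5,221,.006)]: print(plane(c,u,v,z))
im=cv2.imread("pics/wrist1.png").astype(int);g=im.sum(2)
for v in(235,250,270,290):
    r=g[v,335:450];print(v,[(i+335,r[i]) for i in range(114) if abs(r[i+1]-r[i])>25][:12])
```

```text
[0.54525118 0.33381876 0.014     ]
[0.54454882 0.38918959 0.014     ]
[0.60613507 0.33587861 0.014     ]
[0.6061874  0.39182408 0.014     ]
[0.62202374 0.32018196 0.055     ]
[0.622102   0.38705731 0.055     ]
[0.54689631 0.33455311 0.006     ]
235 [(351, np.int64(456)), (352, np.int64(421)), (353, np.int64(283)), (354, np.int64(323)), (431, np.int64(368))]
250 [(351, np.int64(456)), (352, np.int64(419)), (353, np.int64(293)), (354, np.int64(336)), (430, np.int64(369))]
270 [(351, np.int64(454)), (352, np.int64(404)), (353, np.int64(278)), (383, np.int64(422)), (384, np.int64(393)), (385, np.int64(288)), (388, np.int64(187)), (389, np.int64(267)), (390, np.int64(383)), (392, np.int64(419)), (393, np.int64(377)), (396, np.int64(191))]
290 [(349, np.int64(130)), (350, np.int64(158)), (352, np.int64(226)), (353, np.int64(266)), (372, np.int64(390)), (373, np.int64(294)), (374, np.int64(221)), (377, np.int64(254)), (378, np.int64(334)), (385, np.int64(413)), (386, np.int64(358)), (387, np.int64(313))]
```

>>> {"api": "play_rows", "payload": {
  "dp": [
    [0.02,0.08,-0.05],
    [0.033,0.14,-0.1],
    [0.033,0.14,-0.18],
    [0.033,0.14,-0.24],
    [0.033,0.14,-0.26]
  ],
  "twist": [
    [0,0,0],
    [0,0,0],
    [0,0,0],
    [0,0,0],
    [0,0,0]
  ]
}}

```text
time: 3.2
eef_pos: [0.5637, 0.3619, 0.2171]
tcp_rot: [0.0, 1.0, -0.001, -0.002]
wrist_force: [-0.3, -1.1, 0.2]
grip_width: 0.996
gripper_force: 0.0
```

>>> {"api": "play_rows", "payload": {
  "dp": [
    [0,0,-0.02],
    [0,0,-0.04],
    [0,0,-0.06],
    [0,0,-0.08],
    [0,0,-0.095]
  ],
  "twist": [
    [0,0,0],
    [0,0,0],
    [0,0,0],
    [0,0,0],
    [0,0,0]
  ]
}}

```text
time: 3.7
eef_pos: [0.5646, 0.3623, 0.1816]
tcp_rot: [0.0, 1.0, 0.0, 0.0]
wrist_force: [-0.6, -0.7, -0.6]
grip_width: 1.0
gripper_force: 0.0
```

Run:
```python
from h import *;import cv2
s=state();print(s["time"],s["eef_pos"],s["tcp_rot"],s["joint_positions"],s["wrist_force"])
c=calibration("wrist");w=camera("wrist");np.save("c1.npy",c,allow_pickle=True);cv2.imwrite("pics/wrist2.png",w[:,:,::-1]);
```

```text
3.7 [0.56464522 0.36234908 0.18161488] [1.41436507e-04 9.99999977e-01 9.24680830e-05 1.30799809e-04] [-0.43112355  0.7676365  -0.34775085  1.6246421   0.33350899  0.80810526
  0.64939478] [-0.58731964 -0.70233645 -0.57429258]
```

View pics/wrist2.png

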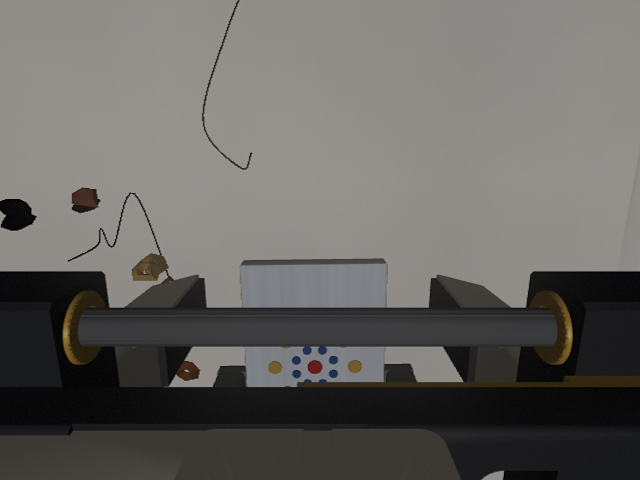

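The plate spans columns 241–386 between fingers at 205–430, so it is nearly centred and the tail edge at row 262 is well inside the grip. Closing now.

>>> {"api": "play_rows", "payload": {
  "dp": [
    [0,-0.003,0],
    [0,-0.003,0],
    [0,-0.003,0],
    [0,-0.003,0],
    [0,-0.003,0]
  ],
  "twist": [
    [0,0,0],
    [0,0,0],
    [0,0,0],
    [0,0,0],
    [0,0,0]
  ],
  "hand": 1,
  "grip_force": 50
}}

```text
time: 4.25
eef_pos: [0.5646, 0.3613, 0.1822]
tcp_rot: [0.0, 1.0, 0.0, 0.0]
wrist_force: [0.2, -1.5, 0.0]
grip_width: 0.617
gripper_force: 0.6
```

>>> {"api": "play_rows", "payload": {
  "dp": [
    [0,0,0],
    [0,0,0],
    [0,0,0],
    [-0.005,0,0],
    [-0.01,0,0]
  ],
  "twist": [
    [0,0,0],
    [0,0,0],
    [0,0,0],
    [0,0,0],
    [0,0,0]
  ]
}}

```text
time: 4.75
eef_pos: [0.5619, 0.3611, 0.1823]
tcp_rot: [0.0, 1.0, 0.0, 0.002]
wrist_force: [8.9, 0.4, -1.9]
grip_width: 0.606
gripper_force: 50.0
```

>>> {"api": "play_rows", "payload": {
  "dp": [
    [-0.01,0,0],
    [-0.02,0,0],
    [-0.03,0,0],
    [-0.04,0,0],
    [-0.06,0,0]
  ],
  "twist": [
    [0,0,0],
    [0,0,0],
    [0,0,0],
    [0,0,0],
    [0,0,0]
  ]
}}

```text
time: 5.25
eef_pos: [0.5375, 0.3609, 0.1822]
tcp_rot: [0.001, 1.0, 0.0, 0.001]
wrist_force: [5.0, 0.5, -0.0]
grip_width: 0.602
gripper_force: 50.0
```

>>> {"api": "play_rows", "payload": {
  "dp": [
    [-0.03,0,0],
    [-0.06,0,0],
    [-0.09,0,0],
    [-0.12,0,0],
    [-0.15,0,0]
  ],
  "twist": [
    [0,0,0],
    [0,0,0],
    [0,0,0],
    [0,0,0],
    [0,0,0]
  ]
}}

```text
time: 5.75
eef_pos: [0.4767, 0.3609, 0.1821]
tcp_rot: [0.0, 1.0, 0.0, 0.001]
wrist_force: [5.3, -0.3, -0.6]
grip_width: 0.601
gripper_force: 50.0
```

>>> {"api": "play_rows", "payload": {
  "dp": [
    [-0.03,0,0],
    [-0.07,0,0],
    [-0.11,0,0],
    [-0.15,0,0],
    [-0.19,0,0]
  ],
  "twist": [
    [0,0,0],
    [0,0,0],
    [0,0,0],
    [0,0,0],
    [0,0,0]
  ]
}}

```text
time: 6.25
eef_pos: [0.3988, 0.3609, 0.1815]
tcp_rot: [-0.0, 1.0, -0.001, -0.001]
wrist_force: [-0.8, -0.3, -2.8]
grip_width: 0.601
gripper_force: 50.0
```

>>> {"api": "play_rows", "payload": {
  "dp": [
    [-0.01,0,0],
    [-0.01,-0.03,0],
    [-0.01,-0.06,-0.003],
    [-0.01,-0.075,-0.006],
    [-0.01,-0.075,-0.006]
  ],
  "twist": [
    [0,0,0],
    [0,0,0],
    [0,0,0],
    [0,0,0],
    [0,0,0]
  ]
}}

```text
time: 6.75
eef_pos: [0.3974, 0.3292, 0.1792]
tcp_rot: [0.001, 1.0, -0.001, -0.0]
wrist_force: [0.2, 0.0, -3.9]
grip_width: 0.6
gripper_force: 50.0
```

>>> {"api": "play_rows", "payload": {
  "dp": [
    [0,0,0],
    [0,0,0],
    [0,0,0],
    [0,0,0],
    [0,0,0]
  ],
  "twist": [
    [0,0,0],
    [0,0,0],
    [0,0,0],
    [0,0,0],
    [0,0,0]
  ],
  "hand": -1
}}

```text
time: 7.25
eef_pos: [0.3965, 0.3315, 0.1796]
tcp_rot: [-0.0, 1.0, 0.0, 0.0]
wrist_force: [0.2, 0.5, 0.4]
grip_width: 0.976
gripper_force: 0.0
```

>>> {"api": "play_rows", "payload": {
  "dp": [
    [0,0,0.08],
    [0,0,0.2],
    [0,0,0.32],
    [0,0,0.4],
    [0,0,0.4]
  ],
  "twist": [
    [0,0,0],
    [0,0,0],
    [0,0,0],
    [0,0,0],
    [0,0,0]
  ]
}}

```text
time: 7.75
eef_pos: [0.3973, 0.3325, 0.3442]
tcp_rot: [0.0, 1.0, 0.003, 0.003]
wrist_force: [-0.0, 0.7, -0.1]
grip_width: 0.999
gripper_force: 0.0
```

Run:
```python
from h import *;import cv2
s=state();print(s["time"],s["eef_pos"],s["tcp_rot"],s["joint_positions"],s["wrist_force"])
c=calibration("wrist");w=camera("wrist");np.save("c1.npy",c,allow_pickle=True);cv2.imwrite("pics/wrist3.png",w[:,:,::-1]);
im=camera("scene");np.save("cs.npy",calibration("scene"),allow_pickle=True)
cv2.imwrite("pics/scene1.png",im[:,:,::-1])
a=im[150:390,200:480,::-1];a=cv2.resize(a,(560,480),interpolation=cv2.INTER_CUBIC)
b=cv2.resize(w[:,:,::-1],(240,180))
cv2.imwrite("pics/scene1c.png",a)
```

```text
7.75 [0.39725462 0.33251526 0.34419183] [2.10801066e-05 9.99991575e-01 2.69801242e-03 3.09370038e-03] [-0.44856674  0.36541309 -0.45424551  1.88390378  0.19880794  0.92791305
  0.57539606] [-0.0474503   0.71129846 -0.14467104]
```

View pics/wrist3.png

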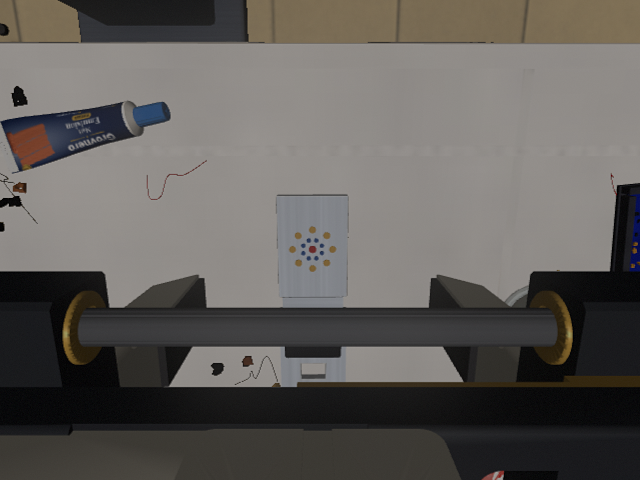

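The plate is lying straight on the table, with its tail edge at row 195, columns 276–348, and the black block at about row 352, columns 285–341.

Run:
```python
from h import *;import cv2
c=np.load("c1.npy",allow_pickle=True).item()
for u,v,z in[(276.5,195,.008),(348,195,.008),(281,300,.008),(344,300,.008),(281.5,380,.008),(313,347,.036),(313,357,.036)]: print(plane(c,u,v,z).round(4))
```

```text
[0.3781 0.3042 0.008 ]
[0.3781 0.3594 0.008 ]
[0.4651 0.3059 0.008 ]
[0.4652 0.3578 0.008 ]
[0.5398 0.3047 0.008 ]
[0.4924 0.3323 0.036 ]
[0.5011 0.3323 0.036 ]
```

>>> {"api": "play_rows", "payload": {
  "dp": [
    [0.1,0,-0.05],
    [0.2,0,-0.1],
    [0.245,0,-0.18],
    [0.245,0,-0.24],
    [0.245,0,-0.3]
  ],
  "twist": [
    [0,0,0],
    [0,0,0],
    [0,0,0],
    [0,0,0],
    [0,0,0]
  ]
}}

```text
time: 8.35
eef_pos: [0.4944, 0.3303, 0.2161]
tcp_rot: [0.0, 1.0, -0.001, -0.002]
wrist_force: [-1.0, 0.4, 0.1]
grip_width: 0.994
gripper_force: 0.0
```

>>> {"api": "play_rows", "payload": {
  "dp": [
    [0,0,-0.03],
    [0,0,-0.05],
    [0,0,-0.06],
    [0,0,-0.065],
    [0,0,-0.065]
  ],
  "twist": [
    [0,0,0],
    [0,0,0],
    [0,0,0],
    [0,0,0],
    [0,0,0]
  ]
}}

```text
time: 8.85
eef_pos: [0.4947, 0.3314, 0.1941]
tcp_rot: [0.0, 1.0, 0.0, 0.0]
wrist_force: [-0.2, -0.7, -0.1]
grip_width: 1.002
gripper_force: 0.0
```

>>> {"api": "play_rows", "payload": {
  "dp": [
    [0,0,-0.01],
    [0,0,-0.01],
    [0,0,-0.01],
    [0,0,-0.01],
    [0,0,-0.01]
  ],
  "twist": [
    [0,0,0],
    [0,0,0],
    [0,0,0],
    [0,0,0],
    [0,0,0]
  ],
  "hand": 1,
  "grip_force": 50
}}

```text
time: 9.35
eef_pos: [0.4946, 0.3312, 0.1897]
tcp_rot: [0.0, 1.0, 0.0, 0.0]
wrist_force: [0.5, 0.3, -0.0]
grip_width: 0.613
gripper_force: 0.0
```

>>> {"api": "play_rows", "payload": {
  "dp": [
    [0,0,0],
    [0,0,0],
    [0,0,0],
    [0,0,0],
    [0,0,0]
  ],
  "twist": [
    [0,0,0],
    [0,0,0],
    [0,0,0],
    [0,0,0],
    [0,0,0]
  ]
}}

```text
time: 9.85
eef_pos: [0.4946, 0.3312, 0.1896]
tcp_rot: [0.0, 1.0, 0.0, 0.0]
wrist_force: [-0.7, -0.2, 1.5]
grip_width: 0.474
gripper_force: 50.0
```

>>> {"api": "play_rows", "payload": {
  "dp": [
    [0,0,0.02],
    [0,0,0.06],
    [0,0,0.12],
    [0,0,0.2],
    [0,0,0.25]
  ],
  "twist": [
    [0,0,0],
    [0,0,0],
    [0,0,0],
    [0,0,0],
    [0,0,0]
  ]
}}

```text
time: 10.35
eef_pos: [0.4946, 0.3315, 0.2919]
tcp_rot: [-0.0, 1.0, 0.001, 0.001]
wrist_force: [0.8, -0.3, -2.1]
grip_width: 0.477
gripper_force: 50.0
```

>>> {"api": "play_rows", "payload": {
  "dp": [
    [0.03,-0.08,0],
    [0.1,-0.2,0],
    [0.18,-0.32,0],
    [0.26,-0.44,0],
    [0.31,-0.54,0]
  ],
  "twist": [
    [0,-0.005,0],
    [0,-0.011,0],
    [0,-0.017,0],
    [0,-0.023,0],
    [0,-0.029,0]
  ]
}}

```text
time: 10.85
eef_pos: [0.6119, 0.1273, 0.29]
tcp_rot: [-0.0, 0.999, 0.0, 0.046]
wrist_force: [1.3, 0.6, -1.8]
grip_width: 0.474
gripper_force: 50.0
```

>>> {"api": "play_rows", "payload": {
  "dp": [
    [0.01,-0.04,0],
    [0.02,-0.07,-0.02],
    [0.02,-0.07,-0.04],
    [0.02,-0.07,-0.06],
    [0.02,-0.07,-0.06]
  ],
  "twist": [
    [0,0,0],
    [0,0,0],
    [0,0,0],
    [0,0,0],
    [0,0,0]
  ]
}}

```text
time: 11.35
eef_pos: [0.6178, 0.103, 0.2638]
tcp_rot: [-0.002, 0.999, 0.0, 0.044]
wrist_force: [-0.8, -0.6, -2.0]
grip_width: 0.473
gripper_force: 50.0
```

Run:
```python
from h import *;import cv2
s=state();print(s["time"],s["eef_pos"],R.from_quat(s["tcp_rot"]).as_matrix().round(4).tolist(),s["joint_positions"],s["wrist_force"])
c=calibration("wrist");w=camera("wrist");np.save("c1.npy",c,allow_pickle=True);cv2.imwrite("pics/wrist4.png",w[:,:,::-1]);
```

```text
11.35 [0.61775266 0.10296743 0.26383273] [[-0.9961, -0.003, 0.0879], [-0.003, 1.0, 0.0009], [-0.0879, 0.0006, -0.9961]] [-0.01734067  0.58374043 -0.35034512  1.7413185   0.30846176  0.78318322
  1.055788  ] [-0.82472922 -0.60292865 -2.01235127]
```

View pics/wrist4.png

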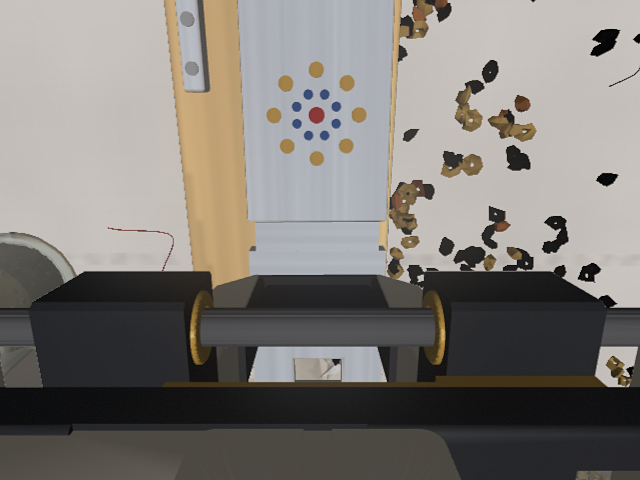

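The view shows the plate clear above the board but about 15 mm to the +y side, with the left rail visible at columns 180–205. I'll centre it in y before lowering.

>>> {"api": "play_rows", "payload": {
  "dp": [
    [0.01,-0.02,0],
    [0.022,-0.039,0],
    [0.022,-0.039,-0.02],
    [0.022,-0.039,-0.04],
    [0.022,-0.039,-0.05]
  ],
  "twist": [
    [0,0,0],
    [0,-0.001,0],
    [0,-0.001,0],
    [0,-0.001,0],
    [0,-0.001,0]
  ]
}}

```text
time: 11.9
eef_pos: [0.6274, 0.0852, 0.2442]
tcp_rot: [0.0, 0.999, -0.0, 0.046]
wrist_force: [0.1, 1.3, -2.5]
grip_width: 0.473
gripper_force: 50.0
```

>>> {"api": "play_rows", "payload": {
  "dp": [
    [0,0,-0.01],
    [0,0,-0.02],
    [0,0,-0.025],
    [0,0,-0.025],
    [0,0,-0.025]
  ],
  "twist": [
    [0,0,0],
    [0,0,0],
    [0,0,0],
    [0,0,0],
    [0,0,0]
  ]
}}

```text
time: 12.4
eef_pos: [0.6279, 0.0853, 0.2357]
tcp_rot: [0.0, 0.999, 0.0, 0.047]
wrist_force: [-0.6, 0.2, -1.4]
grip_width: 0.473
gripper_force: 50.0
```

```bash
cat >> h.py <<'E'
def rep():
    s=state();T=R.from_quat(s["tcp_rot"]);M=T.as_matrix()
    P=lambda tx,tz:s["eef_pos"]+M@np.array([-(tx-.0217),0,.1896-tz])
    t=P(-.095,0);h=P(.058,0)
    print(s["time"],"pitch",np.degrees(np.arctan2(-M[2,0],-M[0,0])).round(2),"yaw",np.degrees(M[1,0]).round(2),"roll",np.degrees(M[2,1]).round(2),"tail",t.round(4),"hole",h.round(4),"F",s["wrist_force"].round(1),"M",s["moment"].round(2),"tcp",s["eef_pos"].round(4))
E
python3 - <<'E'
from h import *;import cv2
rep()
c=calibration("side");im=camera("side");P=proj(c,[.57,.0875,.04])[0].astype(int);print(P)
a=im[max(P[1]-70,0):P[1]+80,P[0]-100:P[0]+100,::-1]
cv2.imwrite("pics/side1.png",cv2.resize(a,None,fx=4,fy=4,interpolation=cv2.INTER_CUBIC))
E
```

```text
12.4 pitch 5.41 yaw 0.0 roll 0.01 tail [0.5296 0.0853 0.0359] hole [0.682  0.0853 0.0503] F [-0.6  0.2 -1.4] M [ 0.1   0.07 -0.02] tcp [0.6279 0.0853 0.2357]
[389 212]
```

View pics/side1.png

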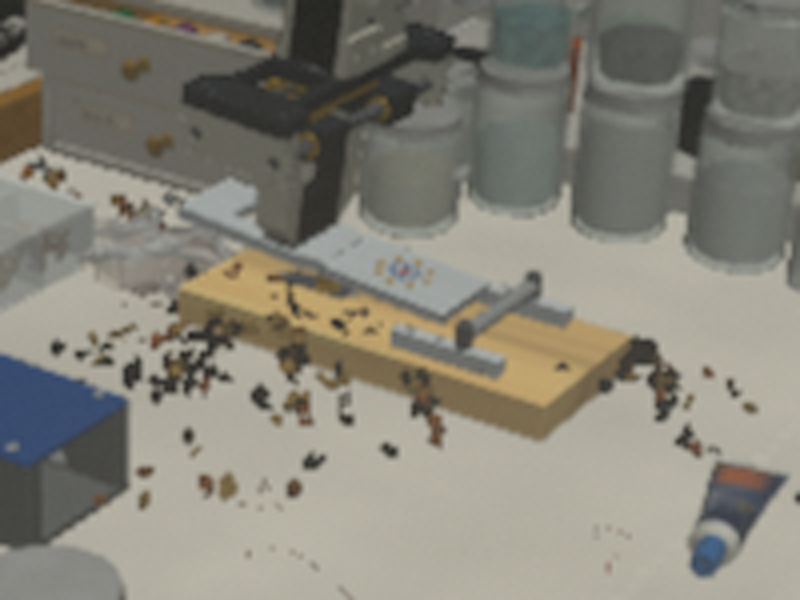

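The side view shows the tail resting just in front of the keeper bar, between the rails, with the head above the pin end. Clear to lower and slide in.

>>> {"api": "play_rows", "payload": {
  "dp": [
    [0,0.005,-0.008],
    [0,0.005,-0.0175],
    [-0.02,0.005,-0.02],
    [-0.043,0.005,-0.0225],
    [-0.043,0.005,-0.0225]
  ],
  "twist": [
    [0,0,0],
    [0,0,0],
    [0,0,0],
    [0,0,0],
    [0,0,0]
  ]
}}

```text
time: 12.95
eef_pos: [0.6089, 0.0873, 0.2262]
tcp_rot: [-0.0, 0.999, -0.0, 0.046]
wrist_force: [0.1, 0.5, -1.3]
grip_width: 0.475
gripper_force: 50.0
```

```bash
python3 -c "
from h import *;rep()"
```

```text
12.95 pitch 5.28 yaw -0.04 roll -0.02 tail [0.5102 0.0872 0.0266] hole [0.6625 0.0873 0.0407] F [ 0.1  0.5 -1.3] M [ 0.09  0.1  -0.03] tcp [0.6089 0.0873 0.2262]
```

Tail height is 2.6 mm and there is no contact, so I'll slide it under the bar to hole x ≈ 0.629.

>>> {"api": "play_rows", "payload": {
  "dp": [
    [-0.02,0,0],
    [-0.04,0,-0.001],
    [-0.06,0,-0.002],
    [-0.075,0,-0.003],
    [-0.084,0,-0.003]
  ],
  "twist": [
    [0,0,0],
    [0,0,0],
    [0,0,0],
    [0,0,0],
    [0,0,0]
  ]
}}

```text
time: 13.45
eef_pos: [0.5763, 0.0872, 0.2253]
tcp_rot: [-0.0, 0.999, -0.0, 0.047]
wrist_force: [-0.6, 0.2, -3.0]
grip_width: 0.475
gripper_force: 50.0
```

```bash
python3 -c "
from h import *;rep()"
```

```text
13.45 pitch 5.38 yaw -0.01 roll -0.01 tail [0.4779 0.0872 0.0256] hole [0.6302 0.0872 0.04  ] F [-0.6  0.2 -3. ] M [0.12 0.03 0.02] tcp [0.5763 0.0872 0.2253]
```

>>> {"api": "play_rows", "payload": {
  "dp": [
    [0.003,0,-0.002],
    [0.006,0,-0.005],
    [0.009,0,-0.008],
    [0.009,0,-0.0105],
    [0.009,0,-0.0105]
  ],
  "twist": [
    [0,0.003,0],
    [0,0.006,0],
    [0,0.009,0],
    [0,0.0105,0],
    [0,0.0105,0]
  ]
}}

```text
time: 13.95
eef_pos: [0.5818, 0.0873, 0.2228]
tcp_rot: [0.0, 0.999, 0.0, 0.032]
wrist_force: [-5.9, -2.1, 15.0]
grip_width: 0.476
gripper_force: 50.0
```

```bash
python3 -c "
from h import *;rep()"
```

```text
13.95 pitch 3.64 yaw 0.03 roll 0.01 tail [0.4774 0.0874 0.0262] hole [0.6301 0.0873 0.0359] F [-5.9 -2.1 15. ] M [-0.31  0.44 -0.04] tcp [0.5818 0.0873 0.2228]
```

>>> {"api": "play_rows", "payload": {
  "dp": [
    [-0.002,0,0],
    [-0.004,0,0],
    [-0.006,0,0],
    [-0.008,0,0],
    [-0.01,0,0]
  ],
  "twist": [
    [0,0,0],
    [0,0,0],
    [0,0,0],
    [0,0,0],
    [0,0,0]
  ]
}}

```text
time: 14.45
eef_pos: [0.5791, 0.0874, 0.2227]
tcp_rot: [0.0, 0.999, 0.001, 0.033]
wrist_force: [3.0, 0.1, 5.3]
grip_width: 0.475
gripper_force: 50.0
```

```bash
python3 -c "
from h import *;rep()"
```

```text
14.45 pitch 3.84 yaw 0.05 roll 0.08 tail [0.4754 0.0877 0.0258] hole [0.628  0.0876 0.036 ] F [3.  0.1 5.3] M [ 0.03 -1.12  0.03] tcp [0.5791 0.0874 0.2227]
```

>>> {"api": "play_rows", "payload": {
  "dp": [
    [-0.002,0,0],
    [-0.004,0,-0.001],
    [-0.006,0,-0.002],
    [-0.008,0,-0.002],
    [-0.008,0,-0.002]
  ],
  "twist": [
    [0,0,0],
    [0,0,0],
    [0,0,0],
    [0,0,0],
    [0,0,0]
  ]
}}

```text
time: 14.95
eef_pos: [0.5742, 0.0872, 0.2207]
tcp_rot: [0.0, 1.0, 0.0, 0.031]
wrist_force: [-0.2, -1.4, -2.5]
grip_width: 0.475
gripper_force: 50.0
```

```bash
python3 -c "
from h import *;rep()"
```

```text
14.95 pitch 3.56 yaw 0.03 roll 0.02 tail [0.4695 0.0874 0.0242] hole [0.6222 0.0873 0.0337] F [-0.2 -1.4 -2.5] M [ 0.13  0.08 -0.03] tcp [0.5742 0.0872 0.2207]
```

The hole has dropped: its underside reads 33.7 mm, below the pin's 36 mm top, with no vertical load. Next I level and lower the plate.

>>> {"api": "play_rows", "payload": {
  "dp": [
    [0.007,0,-0.004],
    [0.014,0,-0.008],
    [0.021,0,-0.012],
    [0.028,0,-0.016],
    [0.031,0,-0.0175]
  ],
  "twist": [
    [0,0.0045,0],
    [0,0.009,0],
    [0,0.0135,0],
    [0,0.018,0],
    [0,0.0198,0]
  ]
}}

```text
time: 15.45
eef_pos: [0.586, 0.0873, 0.2135]
tcp_rot: [0.0, 1.0, -0.0, -0.002]
wrist_force: [-5.3, -1.4, 15.1]
grip_width: 0.474
gripper_force: 50.0
```

>>> {"api": "play_rows", "payload": {
  "dp": [
    [0,0,0],
    [0,0,0],
    [0,0,0],
    [0,0,0],
    [0,0,0]
  ],
  "twist": [
    [0,0,0],
    [0,0,0],
    [0,0,0],
    [0,0,0],
    [0,0,0]
  ]
}}

```text
time: 15.95
eef_pos: [0.5858, 0.0873, 0.2136]
tcp_rot: [0.0, 1.0, -0.0, -0.001]
wrist_force: [-1.3, -0.0, 7.0]
grip_width: 0.473
gripper_force: 50.0
```

```bash
python3 -c "
from h import *;rep()"
```

```text
15.95 pitch -0.11 yaw 0.01 roll -0.01 tail [0.4688 0.0873 0.0242] hole [0.6218 0.0872 0.0239] F [-1.3 -0.   7. ] M [-0.02  0.29 -0.03] tcp [0.5858 0.0873 0.2136]
```

Flat on the board: the tail reads 24.2 mm and the hole 23.9 mm. Releasing and retreating.

>>> {"api": "play_rows", "payload": {
  "dp": [
    [0,0,0],
    [0,0,0],
    [0,0,0],
    [0,0,0],
    [0,0,0]
  ],
  "twist": [
    [0,0,0],
    [0,0,0],
    [0,0,0],
    [0,0,0],
    [0,0,0]
  ],
  "hand": -1
}}

```text
time: 16.45
eef_pos: [0.5858, 0.0873, 0.2132]
tcp_rot: [-0.0, 1.0, 0.0, -0.001]
wrist_force: [-0.9, 0.1, 0.0]
grip_width: 0.864
gripper_force: 0.0
```

>>> {"api": "play_rows", "payload": {
  "dp": [
    [0,0,0.02],
    [0,0,0.08],
    [0,0,0.18],
    [0,0,0.28],
    [0,0,0.38]
  ],
  "twist": [
    [0,0,0],
    [0,0,0],
    [0,0,0],
    [0,0,0],
    [0,0,0]
  ]
}}

```text
time: 16.95
eef_pos: [0.5855, 0.0873, 0.3675]
tcp_rot: [-0.0, 1.0, 0.0, -0.0]
wrist_force: [1.2, 0.7, -0.5]
grip_width: 1.0
gripper_force: 0.0
```

>>> {"api": "play_rows", "payload": {
  "dp": [
    [0.0,0,0.05],
    [0,0,0.1],
    [0,0,0.1],
    [0,0,0.1],
    [0,0,0.1]
  ],
  "twist": [
    [0,0,0],
    [0,0,0],
    [0,0,0],
    [0,0,0],
    [0,0,0]
  ]
}}

```text
time: 17.45
eef_pos: [0.5855, 0.0871, 0.4044]
tcp_rot: [0.0, 1.0, -0.0, -0.001]
wrist_force: [-0.5, -1.1, -0.5]
grip_width: 0.998
gripper_force: 0.0
```

Run:
```python
from h import *;import cv2
s=state();print(s["eef_pos"],s["wrist_force"],s["time"])
o=[]
for n in("side","scene"):
    c=calibration(n);im=camera(n);P=proj(c,[.57,.0875,.04])[0].astype(int)
    a=im[P[1]-50:P[1]+50,P[0]-65:P[0]+65,::-1]
    o.append(cv2.resize(a,(390,300),interpolation=cv2.INTER_CUBIC))
    if n=="scene": cv2.imwrite("pics/scene2.png",im[:,:,::-1]); o2=cv2.resize(im[150:370,210:480,::-1],(390,300))
w=cv2.resize(camera("wrist")[:,:,::-1],(390,300))
cv2.imwrite("pics/final.png",np.vstack([np.hstack(o),np.hstack([w,o2])]))
```

```text
[0.5855139  0.08708054 0.40441851] [-0.53254653 -1.12184077 -0.54420955] 17.45
```

View pics/final.png

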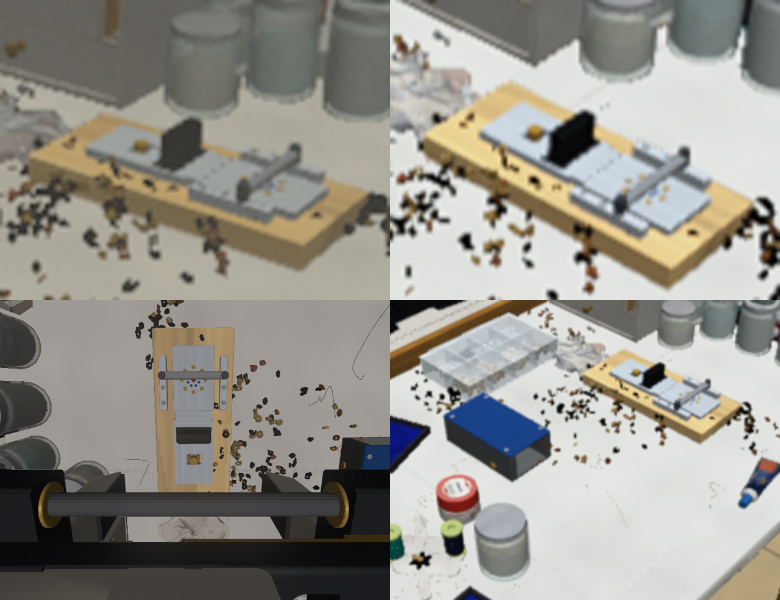

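The plate lies flat with its tail under the bar, the brass pin stands up through the hole, and the jar, spool and wax are where they were.

```bash
python3 -c "
from plant import *;print(finish_job())"
```

```text
the job is handed in; nothing more can be done
None
```

The template is out of its sleeve and lies flat on the board, tail under the keeper bar and hole over the pin, released; the jar, spool and wax pot stayed put, and I handed the job in at about 17.6 s of the 58 s limit.

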